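# Prove out a template on the tracing table

## Task

Put the closed fingertips down into the orange finger cup of the tracing table and, by pushing gently against the inside of the cup, run the brass pointer along the black line on the white template: pause on the green dot, follow the line round both corners and stop on the red dot. Over the white template keep the pointer tip within the yellow band all the way; do not grip the cup or push the machine from outside, and leave the pliers, ring and punch alone. Finish with the pointer standing on the red dot and the hand lifted clear.

Things in the scene. Friction and masses are not known exactly. Their poses are not given: they have to be found in the camera images.
- template: fixed white plate, 104 x 136 x 4 mm, top 16 mm above the bench; origin under it, midway between the dots. Its x (away from the robot) and y are the machine's sliding directions. Front edge at x = -12 mm. Black line in a yellow band 18 mm wide: legs along x at y = -40 and +40 mm from the front edge to x = 70 mm, joined by a leg along y at x = 70. In front of the plate the pointer moves freely
- pointer_tip (a point): lower tip of the brass pointer, 3 mm above the template, 110 mm along template +x from the cup's centre, rigid with the cup. It starts in front of the template. It slides 140 mm in all along template y and 130 mm along x, never up or down; each slide has about 2.5 N of dry friction and no spring, and stays where it is left
- cup_floor (a point): centre of the inner floor of the square, open orange finger cup, 48 mm above the bench; 56 x 56 mm inside, 27 mm deep (rim 75 mm up), walls parallel to template x and y. Closed fingertips have play in it and move it only when they bear on a wall; more than 30 N is too hard. Nothing of the machine stands higher than the rim
- start_dot: green dot, 12 mm across, on one end of the line, flat on the template; axes parallel to the template's. It lies on the left or the right leg from start to start
- finish_dot: red dot, 12 mm across, on the other end of the line; axes parallel to the template's
- start_corner (a point): corner of the line at the far end of the green dot's leg, 70 mm along x from the green dot
- finish_corner (a point): corner of the line at the far end of the red dot's leg, 70 mm along x from the red dot
- cup_outside: black skirt round the outside of the cup (72 x 72 mm over all, its top 7 mm below the rim), and the steel pointer arm, top 50 mm above the bench: not to be touched; origin at bench height under the cup's centre
- bridge_frame: steel crossbar under the cup with black end blocks on the two rails, top 47 mm above the bench, 254 mm long: not to be touched; origin at bench height under its middle
- pliers: loose pliers with red handles, 133 x 44 x 11 mm, lying beside the machine on its right; origin under its centre
- ring: loose brass ring, 26 mm across, 9 mm high, on the bench to the left of the machine; origin under its centre
- punch: loose wooden punch, 15 x 90 x 15 mm, on the bench to the left of the machine; origin under its centre

How it is judged (in metres and radians):
On the way, in this order (a step that is already met when the one before it is completed fails the run):
1. the pointer tip pauses on the green dot (within 7 mm of its centre) (horizontal distance between pointer_tip and start_dot below 0.007 m), for 0.2 s.
2. the pointer tip passes the first corner (within 14 mm) (horizontal distance between pointer_tip and start_corner below 0.014 m).
3. the pointer tip passes the second corner (within 14 mm) (horizontal distance between pointer_tip and finish_corner below 0.014 m).
4. the pointer tip is on the red dot (within 7 mm of its centre) (horizontal distance between pointer_tip and finish_dot below 0.007 m), for 0.2 s.
At the end, for the whole second after the job is handed in: the pointer tip stays within 7 mm of the centre of the red dot, the bystanders are within 10 mm of where they lay (horizontal distance between pointer_tip and finish_dot below 0.007 m and distance of each of pliers, ring, punch from where it was at the start of the episode below 0.01 m); the robot touches nothing.
It fails at once if over the template (12 mm or less in front of the dots, or beyond) the pointer tip left the yellow band (more than 10 mm from the line) (not (x of pointer_tip in the frame of template below -0.012 m or (x of pointer_tip in the frame of start_dot between -0.013 and 0.08 m and y of pointer_tip in the frame of start_dot between -0.01 and 0.01 m) or (x of pointer_tip in the frame of finish_dot between -0.013 and 0.08 m and y of pointer_tip in the frame of finish_dot between -0.01 and 0.01 m) or (x of pointer_tip in the frame of template between 0.06 and 0.08 m and y of pointer_tip in the frame of template between -0.05 and 0.05 m))).
It fails at once if the cup was gripped or pushed from outside, or the pointer arm or bridge was touched (more than 1 N) (contact force between any of the arm, the fingers and cup_outside above 1 N or contact force between any of the arm, the fingers and bridge_frame above 1 N).
It fails at once if pressed on the machine's moving parts with more than 30 N (contact force between anything else and carriage above 30 N).
It fails at once if the pliers, ring or punch was pushed or lifted (moved more than 10 mm) (distance of any of pliers, ring, punch from where it was at the start of the episode above 0.01 m).
It also fails if it takes over 51 s, if anything falls off the work surface, if the arm or the gripper's body presses on something with over 40 N, if the wrist force passes 120 N, or if a joint passes its speed limit or range.

## Robot

A 6-joint arm with a two-finger parallel gripper is mounted at the origin on a cart in front of the work surface, level with it; the furniture and walls round the work are solid. World frame = base frame: x ahead of the robot, y to its left, z up, the work surface at z = 0. Lengths are in m, angles in degrees, forces in N, time in s.
With the tool pointing down it reaches from about 0.4 to 0.825 m from the base axis. Payload 7 kg.
Tool frame: the origin (TCP) lies midway between the tips of the shut fingers; the grasp point (between the pads) lies 19 mm behind it; z points along the fingers, y is the line along which they close (so a half turn about z gives the same grasp; the last joint's range is limited). The gripper opens to 88 mm and grips with 3 to 60 N. Pads are 19 mm wide; open, the fingers measure 130 mm over their backs; the gripper's body (78 mm by 193 mm) begins 47 mm behind the grasp point.
Start: joints at [-49.612, 20.546, 0.682, 0, -70.136, -16.507], TCP at [0.273, -0.617, 0.227] pointing down, gripper open.
Joint ranges: [-176.03, 176.03], [-82.01, 121.73], [-58.28, 71.71], [-173.87, 95.51], [-174.79, -0.11], [-173.66, 173.66]. Speed limits (degrees/s): [136.94, 136.94, 172.46, 180, 180, 180].

## Interface

Orientations are given as [roll, pitch, yaw] about the fixed x, y, z axes, in that order (R = Rz(yaw) Ry(pitch) Rx(roll)).
In Python, from plant import r gives the robot as it stands.
- The arm moves only by the tool drive_tool, never from a script. Its argument "commands" is a list of rows, each an object of numbers: "hand": the closure, from 0 (fully open) to 1 (shut); "tx", "ty", "tz": the shift along the world's x, y, z scaled (see below); "turn": the turn about the world's z scaled (see below). A call has 1 to 10 rows; each row is the pose to reach, as a shift and turn from the pose commanded when the call began; what a row does not reach only later rows make up. The controller multiplies each number of a shift by 0.6 m and each number of a turn by 90 degrees. A row lasts 1/10 s, in which the tool goes at most 50 mm and 8.59 degrees, less where a joint would pass 70% of its speed; a pose out of reach is approached as far as the arm can. A call with a number of a shift or a turn outside -1 to 1 is refused whole. A call with a gripper value outside its range is refused whole. The fingers move at their own pace and stop on an object; "grip_force" is the grip in N (left out, the last holds). Time passes only in rows, so rows that repeat a pose let the fingers close. It gives the time, the measured TCP pose, the force, the opening and the grip force at its end, in the units of the state.
- r.get_state(): the state, without advancing time (a new reading comes with each control period).
- r.capture(name): name is "scene" or "top" or "wrist"; returns a dict with "frame" (400x640x3 uint8, red, green, blue), "fx", "fy", "cx", "cy" (pixels), "world_from_camera" (4x4, takes a point from camera to world coordinates); the wrist camera has in their place "T_tool_cam" (4x4, takes a point from camera to tool coordinates, whose origin is the TCP and whose axes are the flange's). Camera axes: x right, y down, z forward; pixel columns grow to the right and rows downward; lengths in m; the calibration is good to about 2 mm. A picture is of the moment at which its call begins: read the wrist's pose just before it. There is no depth.
- r.close_job(): hands the job in; it is judged then, once.
Trained networks look in the newest picture that a camera, given by its name, has taken for a name from the list of things; names that differ only in an ending like _2 or _b are one class to them, and where a whole thing is asked for, a point or a joint stands for the part that bears it (a point fixed in the world has none). Each returns a list of dicts, best first, with "score" (0 to 1); they miss things now and then, are a little off and sometimes report something else, mostly with a low value. They report only what shows in the picture. A call takes as long as a camera call.
- r.trace(label, camera): "pixels" (400x640 bool, what is visible of it) and "extent" ([left, top, right, bottom] in pixels, round what is visible of it).
The state is a dict: "time_s": time; "joints": joint angles; "qd": joint speeds; "joint_torque": joint torques, N m; "tcp_pos": TCP position; "eef_rot": TCP orientation; "contact_force": force on the tool from outside, world axes, zero at the start; "moment": the same for the moment, N m; "gripper_width": finger opening in m; "gripper_force": force on a finger pad.
Only numpy, scipy, OpenCV 4.12 (cv2) and the standard library are available. Lean on these libraries where they do the work, as an engineer would, in place of code of your own. Each camera call takes 0.05 s, during which the arm holds its last target. There are 200 camera calls.

## Working session

There is one attempt and no reset: what is moved stays moved. The work goes in short steps, Python scripts to look and compute and a tool call to move; the robot and the scene stay as the last step left them, time stands still between calls to the robot, and variables do not carry over. Pictures are saved under pics/ and viewed, at most 10 in all, crops included, and the job is handed in when it is done.

Besides the shell and the picture viewer there is one more tool, called in YAML: its name, and indented under it one key for each argument. drive_tool: Moves the arm, as the interface text tells. Its arguments: {"type":"object","properties":{"commands":{"type":"array"},"grip_force":{"type":"number"}},"required":["commands"]}

```bash
mkdir -p pics
cat > h.py <<'E'
import numpy as np, cv2
from plant import r
def ray(c,u,v,z,T=None):
    T=c["world_from_camera"] if T is None else T
    T=np.array(T); d=T[:3,:3]@np.array([(u-c["cx"])/c["fx"],(v-c["cy"])/c["fy"],1.])
    o=T[:3,3]; return o+d*(z-o[2])/d[2]
def save(n,f): cv2.imwrite(f"pics/{n}.png",cv2.cvtColor(f,cv2.COLOR_RGB2BGR))
E
python3 - <<'E'
from h import *
for n in("top","scene"):
    c=r.capture(n); save(n+"0",c["frame"])
    print(n,np.round(np.array(c["world_from_camera"])[:3,3],3))
    for l,z in(("start_dot",.016),("finish_dot",.016),("template",.016),("cup_floor",.048),("pointer_tip",.019),("bridge_frame",.047),("cup_outside",.068),("pliers",.01),("ring",.009),("punch",.015)):
        for t in r.trace(l,n)[:2]:
            v,u=np.nonzero(t["pixels"])
            if len(u)==0: continue
            q=cv2.minAreaRect(np.c_[u,v].astype(np.float32))
            print(l,round(t["score"],2),len(u),t["extent"],np.round(ray(c,u.mean(),v.mean(),z),4),np.round(q[0],1),np.round(q[1],1),round(q[2],1))
E
```

```text
top [ 0.592 -0.007  1.096]
template 0.64 2098 [339.0, 143.4, 395.4, 184.9] [ 0.7676 -0.0874  0.016 ] [365.5 162.5] [41. 55.] 90.0
pointer_tip 0.57 1143 [340.3, 187.4, 371.2, 252.2] [ 0.5934 -0.0556  0.019 ] [354.5 221. ] [64. 31.] 90.0
bridge_frame 0.98 389 [315.0, 229.4, 420.5, 248.7] [ 0.5776 -0.091   0.047 ] [367.6 238.1] [105.9  16.3] 3.5
bridge_frame 0.49 241 [336.2, 193.1, 373.6, 251.3] [ 0.6392 -0.0573  0.047 ] [356.  223.8] [28.4 64.2] 22.1
cup_outside 0.67 366 [336.9, 189.5, 372.0, 250.7] [ 0.6309 -0.05    0.068 ] [354.5 220.5] [63. 31.] 90.0
pliers 0.84 316 [435.9, 169.9, 456.3, 222.8] [ 0.6742 -0.285   0.01  ] [445.5 195.5] [49. 17.] 90.0
pliers 0.75 2278 [337.8, 142.2, 394.9, 185.1] [ 0.7667 -0.0867  0.01  ] [364.3 163. ] [55.5 42.5] 2.9
ring 0.63 53 [296.9, 220.6, 305.0, 232.3] [0.6159 0.0802 0.009 ] [299.5 224.5] [9. 9.] 90.0
punch 0.5 150 [297.8, 144.6, 307.1, 183.7] [0.7746 0.0677 0.015 ] [303.1 161.5] [ 5.1 33.2] 5.7
scene [0.13  0.436 0.814]
template 0.9 1933 [300.9, 153.9, 371.7, 203.7] [ 0.7611 -0.0845  0.016 ] [337.1 177.8] [37.5 65.4] 65.7
template 0.51 727 [334
[... 304 characters left out ...]
ame 0.9 706 [336.8, 194.7, 451.7, 261.4] [ 0.5686 -0.0672  0.047 ] [392.4 223.8] [ 20.5 119.8] 62.9
cup_outside 0.91 749 [347.9, 187.6, 410.8, 247.2] [ 0.5796 -0.0317  0.068 ] [370.6 220.9] [72.6 35.3] 32.7
cup_outside 0.48 141 [310.0, 253.9, 324.8, 267.1] [0.5744 0.1072 0.068 ] [316.5 261. ] [12. 13.] 90.0
pliers 0.83 480 [407.6, 148.1, 453.7, 188.6] [ 0.6602 -0.2803  0.01  ] [429.9 167.4] [52.8 17.5] 40.6
ring 0.59 756 [346.9, 188.7, 412.5, 248.2] [ 0.6152 -0.0704  0.009 ] [371.  220.9] [72.8 35.6] 32.0
ring 0.4 111 [309.7, 251.9, 322.5, 268.4] [0.6101 0.0823 0.009 ] [316. 261.] [12. 12.] 90.0
punch 0.68 179 [267.0, 196.0, 288.6, 223.4] [0.7653 0.0708 0.015 ] [276.7 208.3] [34.6  6.6] 54.5
```

Run:
```python
import cv2
a=cv2.imread("pics/top0.png")[130:270,280:470]
cv2.imwrite("pics/topc.png",cv2.resize(a,None,fx=4.2,fy=4.2,interpolation=cv2.INTER_CUBIC))
```

```text
(no output)
```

View pics/topc.png

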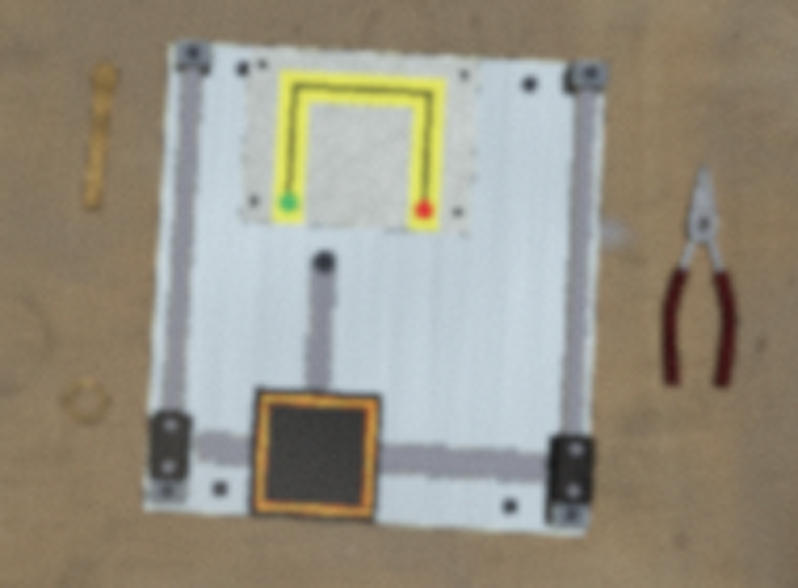

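The top view shows the green dot on the left leg at crop (289,203), the red dot on the right at (424,210), and the cup centre near (316,453). The machine is turned about -3°. Next I'll measure sub-pixel positions by colour.

```bash
cat >> h.py <<'E'
def cen(c,lo,hi,z,T=None,minA=10):
    hsv=cv2.cvtColor(c["frame"],cv2.COLOR_RGB2HSV); m=cv2.inRange(hsv,lo,hi)
    n,l,s,ce=cv2.connectedComponentsWithStats(m); o=[]
    for i in range(1,n):
        if s[i,4]>=minA:
            o.append((int(s[i,4]),np.round(ce[i],1),np.round(ray(c,*ce[i],z,T),4)))
    return sorted(o,key=lambda a:-a[0])[:3]
G=((45,90,60),(80,255,255));R=((0,150,120),(5,255,255));Y=((25,130,150),(33,255,255));O=((8,170,120),(20,255,255))
E
python3 - <<'E'
from h import *
s=r.get_state(); print(s["tcp_pos"],s["eef_rot"],s["time_s"],s["gripper_width"],s["contact_force"])
for n in("top","scene"):
    c=r.capture(n)
    for k,(lo,hi),z in(("G",G,.016),("R",R,.016),("Y",Y,.016),("O",O,.075)): print(n,k,cen(c,lo,hi,z))
c=r.capture("wrist"); print(np.round(c["T_tool_cam"],3),c["fx"],c["cx"],c["cy"])
E
```

```text
[ 0.27326736 -0.61718471  0.22659094] [-1.79998099e+02  1.21992781e-03 -1.56117102e+02] 1.1 0.08788050382364994 [-0.17226373  0.54658828  0.47670325]
top G [(13, array([348.4, 177.6]), array([ 0.7293, -0.0448,  0.016 ]))]
top R [(845, array([429.3,  42.5]), array([ 1.0675, -0.2598,  0.016 ])), (43, array([430.1,  22.8]), array([ 1.1189, -0.264 ,  0.016 ])), (41, array([427.5,  46.1]), array([ 1.0582, -0.2548,  0.016 ]))]
top Y [(421, array([365.5, 158.5]), array([ 0.7759, -0.0889,  0.016 ])), (22, array([163.8, 132.5]), array([0.8583, 0.4194, 0.016 ]))]
top O []
scene G [(50, array([209.1,  94.8]), array([ 1.202 , -0.0085,  0.016 ])), (48, array([220.8, 103.8]), array([ 1.1495, -0.0137,  0.016 ])), (39, array([204.5, 113.9]), array([1.1365, 0.0398, 0.016 ]))]
scene R [(2407, array([319.6,  87.2]), array([ 1.0598, -0.2616,  0.016 ])), (119, array([247.9, 112.2]), array([ 1.0786, -0.0511,  0.016 ])), (33, array([163.9, 191.2]), array([0.9476, 0.2368, 0.016 ]))]
scene Y [(393, array([335.1, 177.4]), array([ 0.764 , -0.0834,  0.016 ]))]
scene O [(567, array([383. , 217.8]), array([ 0.5763, -0.0509,  0.075 ]))]
[[ 0.    -0.967 -0.256  0.068]
 [ 1.     0.     0.001 -0.   ]
 [-0.    -0.256  0.967 -0.158]
 [ 0.     0.     0.     1.   ]] 282.61404378826046 320.7285770737057 194.0647869417182
```

drive_tool:
  commands:
    - {"tx": 0.4,"ty": 0.7,"tz": 0,"turn": -0.3,"hand": 1}
    - {"tx": 0.4,"ty": 0.7,"tz": 0,"turn": -0.3,"hand": 1}
    - {"tx": 0.4,"ty": 0.7,"tz": 0,"turn": -0.3,"hand": 1}
    - {"tx": 0.4,"ty": 0.7,"tz": 0,"turn": -0.3,"hand": 1}
    - {"tx": 0.4,"ty": 0.7,"tz": 0,"turn": -0.3,"hand": 1}
    - {"tx": 0.4,"ty": 0.7,"tz": 0,"turn": -0.3,"hand": 1}
    - {"tx": 0.4,"ty": 0.7,"tz": 0,"turn": -0.3,"hand": 1}
    - {"tx": 0.4,"ty": 0.7,"tz": 0,"turn": -0.3,"hand": 1}
    - {"tx": 0.4,"ty": 0.7,"tz": 0,"turn": -0.3,"hand": 1}
    - {"tx": 0.4,"ty": 0.7,"tz": 0,"turn": -0.3,"hand": 1}
  grip_force: 10

```text
time_s: 2.25
tcp_pos: [0.5143, -0.1948, 0.227]
eef_rot: [180.0, 0.1, 176.9]
contact_force: [1.7, -1.4, 0.9]
gripper_width: 0.0134
gripper_force: 0.0
```

drive_tool:
  commands:
    - {"tx": 0.18,"ty": 0.41,"hand": 1,"tz": 0,"turn": 0}
    - {"tx": 0.18,"ty": 0.41,"hand": 1,"tz": 0,"turn": 0}
    - {"tx": 0.18,"ty": 0.41,"hand": 1,"tz": 0,"turn": 0}
    - {"tx": 0.18,"ty": 0.41,"hand": 1,"tz": 0,"turn": 0}
    - {"tx": 0.18,"ty": 0.41,"hand": 1,"tz": 0,"turn": 0}
    - {"tx": 0.18,"ty": 0.41,"hand": 1,"tz": 0,"turn": 0}
    - {"tx": 0.18,"ty": 0.41,"hand": 1,"tz": 0,"turn": 0}
    - {"tx": 0.18,"ty": 0.41,"hand": 1,"tz": 0,"turn": 0}
    - {"tx": 0.18,"ty": 0.41,"hand": 1,"tz": 0,"turn": 0}

```text
time_s: 3.15
tcp_pos: [0.6208, 0.0479, 0.2267]
eef_rot: [-180.0, -0.0, 176.8]
contact_force: [-0.6, 0.2, -0.9]
gripper_width: 0.0009
gripper_force: 0.0
```

```bash
cat >> h.py <<'E'
from scipy.spatial.transform import Rotation as Ro
def wcap():
    s=r.get_state(); c=r.capture("wrist"); T=np.eye(4)
    T[:3,:3]=Ro.from_euler("xyz",s["eef_rot"],degrees=True).as_matrix(); T[:3,3]=s["tcp_pos"]
    return s,c,T@np.array(c["T_tool_cam"])
E
python3 - <<'E'
from h import *
s,c,T=wcap(); save("w1",c["frame"]); np.savez("w1.npz",f=c["frame"],T=T,k=[c["fx"],c["fy"],c["cx"],c["cy"]])
print(s["tcp_pos"],s["eef_rot"],s["time_s"],s["gripper_width"],s["contact_force"])
for k,(lo,hi),z in(("G",G,.016),("R",R,.016),("Y",Y,.016),("O",O,.075)): print(k,cen(c,lo,hi,z,T))
for l,z in(("start_dot",.016),("finish_dot",.016),("cup_floor",.048),("pointer_tip",.019)):
    for t in r.trace(l,"wrist")[:2]:
        v,u=np.nonzero(t["pixels"]); print(l,t["score"],len(u),t["extent"],ray(c,u.mean(),v.mean(),z,T))
E
```

```text
[0.6208444  0.0478656  0.22668793] [-1.79994354e+02 -4.87969505e-03  1.76836083e+02] 3.15 0.0008838183839924006 [-0.56268838  0.24430626 -0.90536117]
G [(19, array([515.1, 366.9]), array([0.9555, 0.3433, 0.016 ]))]
R []
Y []
O [(1200, array([221.1, 151.6]), array([ 0.5815, -0.0586,  0.075 ])), (59, array([308.1, 246.6]), array([0.6992, 0.0288, 0.075 ])), (56, array([333.2, 245.8]), array([0.6997, 0.0587, 0.075 ]))]
cup_floor 0.74 4857 [192.6, 117.2, 264.8, 214.8] [ 0.58582295 -0.05800209  0.048     ]
pointer_tip 0.82 4707 [194.8, 117.8, 263.9, 214.8] [ 0.58860251 -0.06750009  0.019     ]
pointer_tip 0.7 1838 [97.2, 126.8, 313.7, 168.3] [ 0.57714435 -0.11419596  0.019     ]
```

View pics/w1.png

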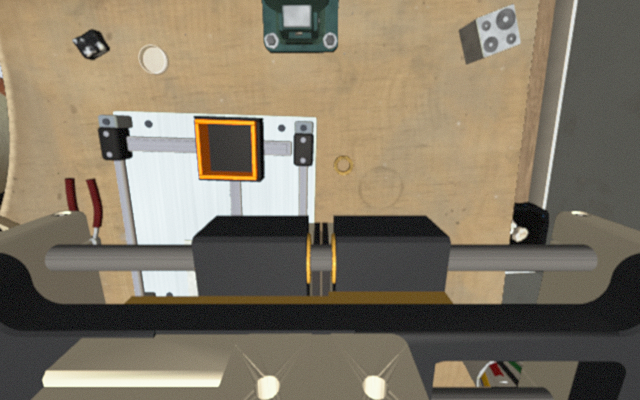

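The wrist view has the robot side at the top. It shows the cup at about (229,150), while the gripper hides the template. I'll refine from the saved top and scene images.

Run:
```python
from h import *
z=np.load("w1.npz"); k=z["k"]; cw=dict(frame=z["f"],fx=k[0],fy=k[1],cx=k[2],cy=k[3])
def hull(c,lo,hi,zz,T,box):
    hsv=cv2.cvtColor(c["frame"],cv2.COLOR_RGB2HSV); m=cv2.inRange(hsv,lo,hi)
    mm=np.zeros_like(m); a,b,d,e=box; mm[b:e,a:d]=m[b:e,a:d]
    v,u=np.nonzero(mm); 
    P=np.array([ray(c,x,y,zz,T)[:2] for x,y in zip(u,v)])*1000
    q=cv2.minAreaRect(P.astype(np.float32)); return len(u),np.round(q,1) if 0 else (np.round(q[0],1),np.round(q[1],1),round(q[2],2))
Oo=((5,120,90),(22,255,255))
print("w cup",hull(cw,*Oo,.075,z["T"],(180,105,275,190)))
top=r.capture("top"); sc=r.capture("scene")
for n,c,cb,yb in(("top",top,(336,215,376,258),(335,140,395,190)),("scene",sc,(340,180,415,250),(295,150,375,208))):
    c=dict(c); c["frame"]=cv2.cvtColor(cv2.imread(f"pics/{n}0.png"),cv2.COLOR_BGR2RGB)
    T=np.array(c["world_from_camera"])
    print(n,"cup",hull(c,*Oo,.075,T,cb)); print(n,"Y",hull(c,(22,90,110),(36,255,255),.016,T,yb))
    f=c["frame"].astype(float); a,b,d,e=yb; s=f[b:e,a:d]
    for nm,w in(("G",s[...,1]-np.maximum(s[...,0],s[...,2])),("R",s[...,0]-np.maximum(s[...,1],s[...,2]))):
        w=np.where(w>(20 if nm=="G" else 50),w,0); v,u=np.mgrid[b:e,a:d]
        print(nm,(w>0).sum(),np.round(ray(c,(w*u).sum()/w.sum(),(w*v).sum()/w.sum(),.016)*1000,1))
```

```text
w cup (1751, (array([580. , -52.5]), array([65.8, 66. ]), 85.02))
top cup (261, (array([579.9, -53.8]), array([65.2, 65.1]), 88.08))
top Y (605, (array([758.9, -87. ]), array([96.8, 89.7]), 85.15))
G 27 [729.1 -44.4  16. ]
R 17 [ 722.4 -124.3   16. ]
scene cup (657, (array([610.6, -50.3]), array([ 68.5, 140. ]), 86.56))
scene Y (546, (array([755.2, -85.5]), array([96.7, 91. ]), 85.0))
G 17 [726.4 -43.6  16. ]
R 19 [ 719.2 -122.1   16. ]
```

drive_tool:
  commands:
    - {"tx": -0.0675,"ty": -0.1675,"tz": -0.1,"turn": -0.019,"hand": 1}
    - {"tx": -0.0675,"ty": -0.1675,"tz": -0.1,"turn": -0.019,"hand": 1}
    - {"tx": -0.0675,"ty": -0.1675,"tz": -0.1,"turn": -0.019,"hand": 1}
    - {"tx": -0.0675,"ty": -0.1675,"tz": -0.1,"turn": -0.019,"hand": 1}
    - {"tx": -0.0675,"ty": -0.1675,"tz": -0.18,"turn": -0.019,"hand": 1}
    - {"tx": -0.0675,"ty": -0.1675,"tz": -0.21,"turn": -0.019,"hand": 1}
    - {"tx": -0.0675,"ty": -0.1675,"tz": -0.21,"turn": -0.019,"hand": 1}

```text
time_s: 4.2
tcp_pos: [0.5793, -0.0517, 0.0982]
eef_rot: [-179.9, -0.2, 175.2]
contact_force: [0.8, 0.1, 0.7]
gripper_width: 0.0008
gripper_force: 0.0
```

Run:
```python
from h import *
s,c,T=wcap(); save("w2",c["frame"]); print(s["tcp_pos"],s["contact_force"])
```

```text
[ 0.57934955 -0.05165639  0.098242  ] [0.8332284  0.07978071 0.73323884]
```

View pics/w2.png

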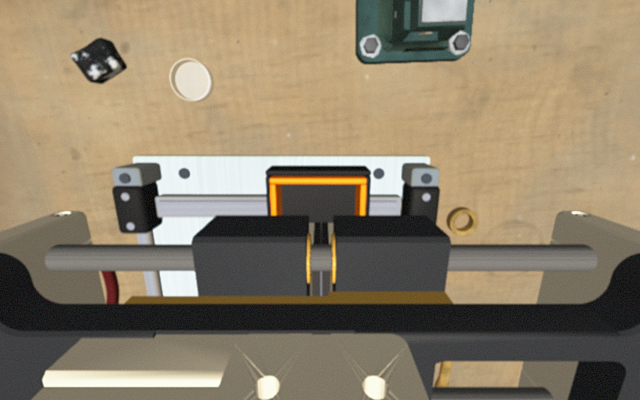

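drive_tool:
  commands:
    - {"tx": 0,"ty": 0,"tz": -0.03,"turn": 0,"hand": 1}
    - {"tx": 0,"ty": 0,"tz": -0.06,"turn": 0,"hand": 1}
    - {"tx": 0,"ty": 0,"tz": -0.06,"turn": 0,"hand": 1}
    - {"tx": 0.001,"ty": 0.008,"tz": -0.06,"turn": 0,"hand": 1}
    - {"tx": 0.0015,"ty": 0.015,"tz": -0.06,"turn": 0,"hand": 1}
    - {"tx": 0.002,"ty": 0.022,"tz": -0.06,"turn": 0,"hand": 1}
    - {"tx": 0.0025,"ty": 0.029,"tz": -0.06,"turn": 0,"hand": 1}
    - {"tx": 0.003,"ty": 0.0365,"tz": -0.06,"turn": 0,"hand": 1}
    - {"tx": 0.003,"ty": 0.0365,"tz": -0.06,"turn": 0,"hand": 1}
    - {"tx": 0.003,"ty": 0.0365,"tz": -0.06,"turn": 0,"hand": 1}

```text
time_s: 5.25
tcp_pos: [0.5822, -0.0294, 0.0644]
eef_rot: [180.0, -0.0, 175.2]
contact_force: [0.3, -0.8, 0.4]
gripper_width: 0.0003
gripper_force: 0.0
```

Run:
```python
from h import *
s=r.get_state(); print(s["tcp_pos"],s["contact_force"])
for n,b in(("top",(290,140,460,260)),("scene",(270,140,470,270))):
    c=r.capture(n); a=c["frame"][b[1]:b[3],b[0]:b[2]]; save(n+"3",cv2.resize(a,None,fx=4,fy=4,interpolation=cv2.INTER_CUBIC)); save(n+"3f",c["frame"])
a=cv2.imread("pics/top3.png"); b=cv2.imread("pics/scene3.png"); w=800
x=np.zeros((600,800,3),np.uint8)
b=cv2.resize(b,(400,260)); a=cv2.resize(a,(480,339)); x[:339,:480]=a; x[339:599,:400]=b; cv2.imwrite("pics/both3.png",x)
```

```text
[ 0.5822278  -0.02942594  0.06436679] [ 0.25693241 -0.7817078   0.3911953 ]
```

View pics/both3.png

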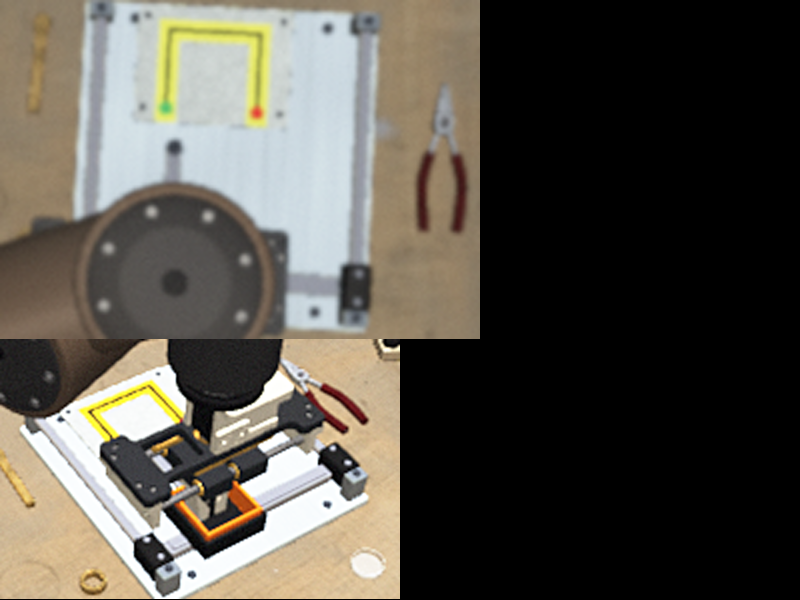

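The top view still shows the dark pointer knob at crop (174,147), left of where it was, so it can be tracked. I'll build a tracker from it.

```bash
cat >> h.py <<'E'
G0=np.array([729.1,-44.4]);R0=np.array([722.4,-124.3])
ex=np.array([.9964,-.0845]);ey=np.array([.0845,.9964]);O0=(G0+R0)/2
def knob(c,f,guess=None,zz=.055):
    g=cv2.cvtColor(f,cv2.COLOR_RGB2GRAY).astype(float); best=None
    if guess is None:
        m=np.zeros(g.shape,bool); m[140:205,335:398]=1
        hsv=cv2.cvtColor(f,cv2.COLOR_RGB2HSV)
        d=cv2.GaussianBlur(g,(0,0),1.3); d[~m]=999; v,u=np.unravel_index(d.argmin(),d.shape)
    else: u,v=guess
    s=g[v-4:v+5,u-4:u+5]; w=np.clip(110-s,0,None); yy,xx=np.mgrid[v-4:v+5,u-4:u+5]
    uu,vv=(w*xx).sum()/w.sum(),(w*yy).sum()/w.sum()
    P=ray(c,uu,vv,zz)[:2]*1000
    return (round(uu,2),round(vv,2)),P,np.round([(P-O0)@ex,(P-O0)@ey],1)
E
python3 - <<'E'
from h import *
c=r.capture("top")
for n in("top0","top3f"):
    f=cv2.cvtColor(cv2.imread(f"pics/{n}.png"),cv2.COLOR_BGR2RGB)
    for z in(.02,.04,.055,.07): print(n,z,knob(c,f,zz=z))
E
```

```text
top0 0.02 ((np.float64(356.67), np.float64(192.12)), array([692.0754292 , -64.02782664]), array([-35.3,  17.4]))
top0 0.04 ((np.float64(356.67), np.float64(192.12)), array([690.21093635, -62.97521041]), array([-37.2,  18.3]))
top0 0.055 ((np.float64(356.67), np.float64(192.12)), array([688.81256672, -62.18574823]), array([-38.7,  19. ]))
top0 0.07 ((np.float64(356.67), np.float64(192.12)), array([687.41419709, -61.39628606]), array([-40.1,  19.6]))
top3f 0.02 ((np.float64(351.31), np.float64(191.8)), array([693.24056382, -50.83676992]), array([-35.2,  30.6]))
top3f 0.04 ((np.float64(351.31), np.float64(191.8)), array([691.35441002, -50.02938794]), array([-37.2,  31.3]))
top3f 0.055 ((np.float64(351.31), np.float64(191.8)), array([689.93979467, -49.42385145]), array([-38.6,  31.8]))
top3f 0.07 ((np.float64(351.31), np.float64(191.8)), array([688.52517932, -48.81831496]), array([-40.1,  32.3]))
```

drive_tool:
  commands:
    - {"tx": 0.0006,"ty": 0.007,"tz": 0,"turn": 0,"hand": 1}
    - {"tx": 0.0012,"ty": 0.014,"tz": 0,"turn": 0,"hand": 1}
    - {"tx": 0.0012,"ty": 0.014,"tz": 0,"turn": 0,"hand": 1}
    - {"tx": 0.0008,"ty": 0.009,"tz": 0,"turn": 0,"hand": 1}
    - {"tx": 0.0258,"ty": 0.0069,"tz": 0,"turn": 0,"hand": 1}
    - {"tx": 0.0423,"ty": 0.0055,"tz": 0,"turn": 0,"hand": 1}
    - {"tx": 0.0589,"ty": 0.0041,"tz": 0,"turn": 0,"hand": 1}
    - {"tx": 0.0772,"ty": 0.0025,"tz": 0,"turn": 0,"hand": 1}
    - {"tx": 0.0772,"ty": 0.0025,"tz": 0,"turn": 0,"hand": 1}
    - {"tx": 0.0772,"ty": 0.0025,"tz": 0,"turn": 0,"hand": 1}

```text
time_s: 6.4
tcp_pos: [0.6293, -0.0283, 0.0643]
eef_rot: [180.0, 0.0, 175.2]
contact_force: [0.8, -0.0, -0.2]
gripper_width: 0.0005
gripper_force: 0.0
```

```bash
cat > look.py <<'E'
from h import *
import sys
s=r.get_state(); p=np.array(s["tcp_pos"])*1000; d=p[:2]-O0
c=r.capture("top"); f=c["frame"]; save("t_"+sys.argv[1],f)
k=knob(c,f,zz=.048); print("t",s["time_s"],"tcp T",np.round([d@ex,d@ey,p[2]],1),"F",np.round(s["contact_force"],1),"tip",k[0],k[2])
E
python3 look.py 4; python3 -c "
import cv2;a=cv2.imread('pics/t_4.png')[130:250,310:430];cv2.imwrite('pics/t4c.png',cv2.resize(a,None,fx=4,fy=4))"
```

```text
t 6.4 tcp T [-100.8   47.7   64.3] F [ 0.8 -0.  -0.2] tip (np.float64(349.13), np.float64(204.26)) [-68.3  35.2]
```

View pics/t4c.png

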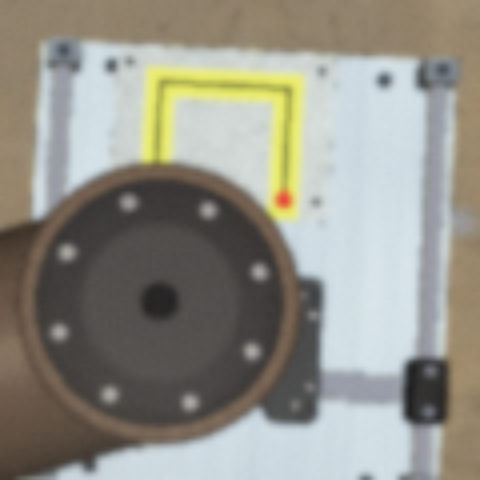

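The hand now hides the knob and the green dot. The right end block at crop (425,388) is visible and shows the bridge's x, so I'll track that by template matching.

```bash
cat >> h.py <<'E'
def bridge(c,f):
    "x of bridge in template frame, minus its start, mm (right end block matched against top0)"
    g0=cv2.cvtColor(cv2.imread("pics/top0.png"),cv2.COLOR_BGR2GRAY); g=cv2.cvtColor(f,cv2.COLOR_RGB2GRAY)
    K=4; t=cv2.resize(g0[231:250,408:424],None,fx=K,fy=K,interpolation=cv2.INTER_CUBIC)
    S=g[150:262,404:434]; S=cv2.resize(S,None,fx=K,fy=K,interpolation=cv2.INTER_CUBIC)
    m=cv2.matchTemplate(S,t,cv2.TM_CCOEFF_NORMED); _,sc,_,(x,y)=cv2.minMaxLoc(m)
    a=ray(c,404+x/K,150+y/K,.045)[:2]; b=ray(c,408,231,.045)[:2]
    return round(float((a-b)@ex*1000),1),round(sc,2)
E
cat >> look.py <<'E'
b=bridge(c,f); print("bridge dx",b,"=> tip x",round(-37.9+b[0],1))
E
python3 - <<'E'
from h import *
c=r.capture("top")
for n in("top0","top3f","t_4"):
    f=cv2.cvtColor(cv2.imread(f"pics/{n}.png"),cv2.COLOR_BGR2RGB); print(n,bridge(c,f))
E
```

```text
top0 (0.0, 1.0)
top3f (0.0, 1.0)
t_4 (34.2, 0.98)
```

drive_tool:
  commands:
    - {"tx": 0.0062,"ty": -0.0005,"tz": 0,"turn": 0,"hand": 1}
    - {"tx": 0.0062,"ty": -0.0005,"tz": 0,"turn": 0,"hand": 1}
    - {"tx": 0.0062,"ty": -0.0005,"tz": 0,"turn": 0,"hand": 1}
    - {"tx": 0.0062,"ty": -0.0005,"tz": 0,"turn": 0,"hand": 1}
    - {"tx": 0.0062,"ty": -0.0005,"tz": 0,"turn": 0,"hand": 1}

```text
time_s: 7.0
tcp_pos: [0.6326, -0.0286, 0.0646]
eef_rot: [180.0, 0.0, 175.2]
contact_force: [-1.2, -0.4, 0.3]
gripper_width: 0.0006
gripper_force: 0.0
```

```bash
cat >> look.py <<'E'
c=r.capture("scene"); f=c["frame"]; save("s_"+sys.argv[1],f)
E
python3 look.py 5; python3 -c "
import cv2;a=cv2.imread('pics/s_5.png')[120:280,270:470];cv2.imwrite('pics/s5c.png',cv2.resize(a,None,fx=3.5,fy=3.5))"
```

```text
t 7.0 tcp T [-97.5  47.7  64.6] F [-1.2 -0.4  0.3] tip (np.float64(349.84), np.float64(202.11)) [-63.   33.7]
bridge dx (34.8, 0.99) => tip x -3.1
```

View pics/s5c.png

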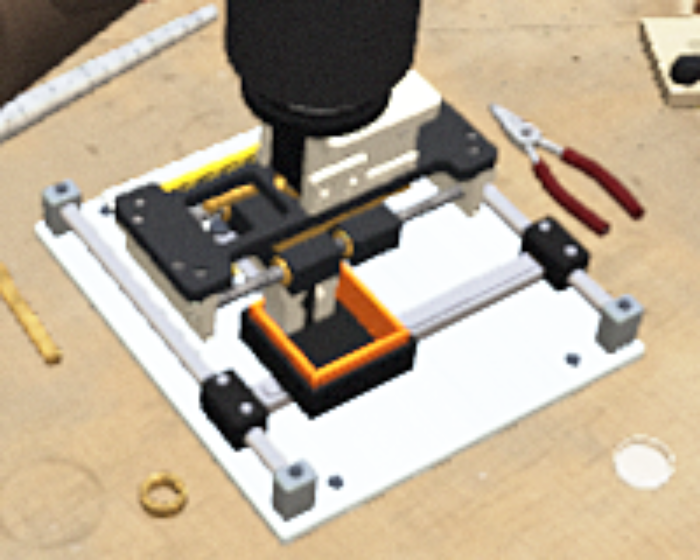

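The scene view shows the fingers inside the cup bearing on its front wall, clear of the skirt. The cup coasted about 2 mm, so I'll go slower, nudge it closer to the dot and pause.

drive_tool:
  commands:
    - {"tx": 0.003,"ty": -0.0003,"tz": 0,"turn": 0,"hand": 1}
    - {"tx": 0.006,"ty": -0.0005,"tz": 0,"turn": 0,"hand": 1}
    - {"tx": 0.006,"ty": -0.0005,"tz": 0,"turn": 0,"hand": 1}
    - {"tx": 0.006,"ty": -0.0005,"tz": 0,"turn": 0,"hand": 1}
    - {"tx": 0.006,"ty": -0.0005,"tz": 0,"turn": 0,"hand": 1}

```text
time_s: 7.6
tcp_pos: [0.6362, -0.029, 0.0645]
eef_rot: [-180.0, -0.0, 175.2]
contact_force: [-0.9, 0.6, -0.1]
gripper_width: 0.0001
gripper_force: 0.8
```

```bash
python3 look.py 6
```

```text
t 7.6 tcp T [-94.   47.6  64.5] F [-0.9  0.6 -0.1] tip (np.float64(349.19), np.float64(199.89)) [-57.8  35.6]
bridge dx (38.4, 0.99) => tip x 0.5
```

drive_tool:
  commands:
    - {"tx": 0.01,"ty": -0.0008,"tz": 0,"turn": 0,"hand": 1}
    - {"tx": 0.021,"ty": -0.0018,"tz": 0,"turn": 0,"hand": 1}
    - {"tx": 0.033,"ty": -0.0028,"tz": 0,"turn": 0,"hand": 1}
    - {"tx": 0.045,"ty": -0.0038,"tz": 0,"turn": 0,"hand": 1}
    - {"tx": 0.057,"ty": -0.0048,"tz": 0,"turn": 0,"hand": 1}
    - {"tx": 0.069,"ty": -0.0058,"tz": 0,"turn": 0,"hand": 1}
    - {"tx": 0.08,"ty": -0.0068,"tz": 0,"turn": 0,"hand": 1}
    - {"tx": 0.089,"ty": -0.0075,"tz": 0,"turn": 0,"hand": 1}
    - {"tx": 0.096,"ty": -0.0081,"tz": 0,"turn": 0,"hand": 1}
    - {"tx": 0.0997,"ty": -0.0085,"tz": 0,"turn": 0,"hand": 1}

```text
time_s: 8.7
tcp_pos: [0.6964, -0.0341, 0.0645]
eef_rot: [-180.0, -0.0, 175.2]
contact_force: [-2.9, -1.2, 1.5]
gripper_width: 0.0002
gripper_force: 1.3
```

```bash
python3 look.py 7
```

```text
t 8.7 tcp T [-33.5  47.5  64.5] F [-2.9 -1.2  1.5] tip (np.float64(352.0), np.float64(155.16)) [51.2 34.7]
bridge dx (98.1, 0.98) => tip x 60.2
```

drive_tool:
  commands:
    - {"tx": 0.006,"ty": -0.0005,"tz": 0,"turn": 0,"hand": 1}
    - {"tx": 0.012,"ty": -0.001,"tz": 0,"turn": 0,"hand": 1}
    - {"tx": 0.016,"ty": -0.0014,"tz": 0,"turn": 0,"hand": 1}
    - {"tx": 0.016,"ty": -0.0014,"tz": 0,"turn": 0,"hand": 1}

```text
time_s: 9.2
tcp_pos: [0.7062, -0.0348, 0.0646]
eef_rot: [180.0, 0.0, 175.2]
contact_force: [0.1, -0.1, -0.6]
gripper_width: 0.0009
gripper_force: 0.4
```

```bash
python3 look.py 8; python3 -c "
import cv2;a=cv2.imread('pics/t_8.png')[120:230,310:430];b=cv2.imread('pics/s_8.png')[100:250,270:430]
cv2.imwrite('pics/8c.png',cv2.vconcat([cv2.resize(a,(330,300)),cv2.resize(b,(330,300))]))"
```

```text
t 9.2 tcp T [-23.7  47.8  64.6] F [ 0.1 -0.1 -0.6] tip (np.float64(347.99), np.float64(186.8)) [-26.3  40.2]
bridge dx (108.4, 0.99) => tip x 70.5
```

View pics/8c.png

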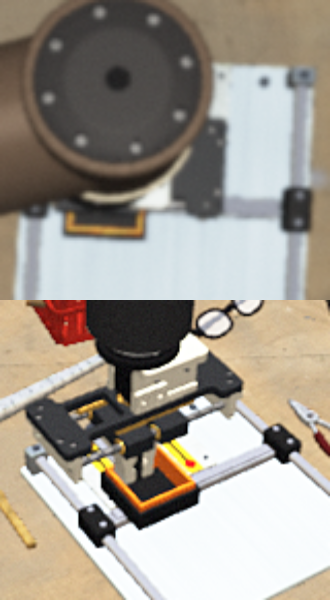

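Top view (upper half): the front edge of the orange cup rim is visible at about x 66–145, y 205–235 in the crop, so the rim can be used to measure the cup's y. The fingers are still inside the cup.

```bash
cat >> h.py <<'E'
def cupfront(c,f):
    "front rim of the cup in template frame: y of its middle, x of front edge, width"
    hsv=cv2.cvtColor(f,cv2.COLOR_RGB2HSV); m=cv2.inRange(hsv,(5,120,90),(22,255,255)); m[:150]=0;m[255:]=0;m[:,:325]=0;m[:,405:]=0
    v,u=np.nonzero(m)
    P=np.array([ray(c,a,b,.075)[:2]*1000-O0 for a,b in zip(u,v)]); x=P@ex; y=P@ey
    k=x<x.min()+7; return np.round([(y[k].max()+y[k].min())/2,x.min(),np.ptp(y[k])],1)
E
cat >> look.py <<'E'
c=r.capture("top")
try: print("cup y, xfront, w",cupfront(c,c["frame"]))
except Exception as e: print(e)
E
python3 - <<'E'
from h import *
c=r.capture("top"); print(cupfront(c,c["frame"]))
print(cupfront(c,cv2.cvtColor(cv2.imread("pics/top0.png"),cv2.COLOR_BGR2RGB)))
E
```

```text
[ 39.9 -73.4  63.5]
[  18.8 -180.6   60.6]
```

drive_tool:
  commands:
    - {"tx": -0.005,"ty": 0.0004,"tz": 0,"turn": 0,"hand": 1}
    - {"tx": -0.0063,"ty": -0.015,"tz": 0,"turn": 0,"hand": 1}
    - {"tx": -0.007,"ty": -0.022,"tz": 0,"turn": 0,"hand": 1}
    - {"tx": -0.0078,"ty": -0.033,"tz": 0,"turn": 0,"hand": 1}
    - {"tx": -0.0088,"ty": -0.045,"tz": 0,"turn": 0,"hand": 1}
    - {"tx": -0.0098,"ty": -0.057,"tz": 0,"turn": 0,"hand": 1}
    - {"tx": -0.0108,"ty": -0.069,"tz": 0,"turn": 0,"hand": 1}
    - {"tx": -0.0117,"ty": -0.079,"tz": 0,"turn": 0,"hand": 1}
    - {"tx": -0.0122,"ty": -0.085,"tz": 0,"turn": 0,"hand": 1}
    - {"tx": -0.0122,"ty": -0.085,"tz": 0,"turn": 0,"hand": 1}

```text
time_s: 10.35
tcp_pos: [0.6982, -0.0867, 0.0645]
eef_rot: [-180.0, -0.0, 175.1]
contact_force: [-0.4, 0.2, 0.4]
gripper_width: 0.0001
gripper_force: 0.0
```

```bash
python3 look.py 9
```

```text
t 10.35 tcp T [-27.2  -4.7  64.5] F [-0.4  0.2  0.4] tip (np.float64(367.87), np.float64(197.14)) [-48.6  -8.8]
bridge dx (-4.0, 0.64) => tip x -41.9
cup y, xfront, w [  7.1 -73.5  63.2]
```

drive_tool:
  commands:
    - {"tx": -0.0008,"ty": -0.01,"tz": 0,"turn": 0,"hand": 1}
    - {"tx": -0.0018,"ty": -0.021,"tz": 0,"turn": 0,"hand": 1}
    - {"tx": -0.0028,"ty": -0.033,"tz": 0,"turn": 0,"hand": 1}
    - {"tx": -0.0038,"ty": -0.045,"tz": 0,"turn": 0,"hand": 1}
    - {"tx": -0.0048,"ty": -0.056,"tz": 0,"turn": 0,"hand": 1}
    - {"tx": -0.0055,"ty": -0.065,"tz": 0,"turn": 0,"hand": 1}
    - {"tx": -0.0061,"ty": -0.072,"tz": 0,"turn": 0,"hand": 1}
    - {"tx": -0.0065,"ty": -0.0764,"tz": 0,"turn": 0,"hand": 1}
    - {"tx": -0.0065,"ty": -0.0764,"tz": 0,"turn": 0,"hand": 1}

```text
time_s: 11.4
tcp_pos: [0.6943, -0.1324, 0.0646]
eef_rot: [-180.0, -0.0, 175.2]
contact_force: [-0.8, -0.5, 0.1]
gripper_width: 0.0002
gripper_force: 0.0
```

```bash
python3 look.py 10
```

```text
t 11.4 tcp T [-27.3 -50.5  64.6] F [-0.8 -0.5  0.1] tip (np.float64(392.97), np.float64(197.92)) [-47.1 -68.9]
bridge dx (-4.6, 0.65) => tip x -42.5
cup y, xfront, w [-37.3 -73.5  63.1]
```

drive_tool:
  commands:
    - {"tx": -0.0003,"ty": -0.0033,"tz": 0,"turn": 0,"hand": 1}
    - {"tx": -0.0003,"ty": -0.0033,"tz": 0,"turn": 0,"hand": 1}
    - {"tx": 0.0001,"ty": 0.0017,"tz": 0,"turn": 0,"hand": 1}
    - {"tx": -0.0414,"ty": 0.0052,"tz": 0,"turn": 0,"hand": 1}
    - {"tx": -0.0547,"ty": 0.0064,"tz": 0,"turn": 0,"hand": 1}
    - {"tx": -0.0663,"ty": 0.0073,"tz": 0,"turn": 0,"hand": 1}
    - {"tx": -0.0796,"ty": 0.0085,"tz": 0,"turn": 0,"hand": 1}
    - {"tx": -0.0929,"ty": 0.0096,"tz": 0,"turn": 0,"hand": 1}
    - {"tx": -0.1028,"ty": 0.0104,"tz": 0,"turn": 0,"hand": 1}
    - {"tx": -0.1028,"ty": 0.0104,"tz": 0,"turn": 0,"hand": 1}

```text
time_s: 12.55
tcp_pos: [0.6316, -0.1254, 0.0647]
eef_rot: [-180.0, -0.1, 175.2]
contact_force: [0.1, 0.2, 0.6]
gripper_width: 0.0006
gripper_force: 0.0
```

```bash
python3 look.py 11;  python3 -c "
import cv2;a=cv2.imread('pics/t_11.png')[130:250,310:430];cv2.imwrite('pics/t11c.png',cv2.resize(a,None,fx=4,fy=4))"
```

```text
t 12.55 tcp T [-90.3 -48.9  64.7] F [0.1 0.2 0.6] tip (np.float64(389.6), np.float64(180.17)) [ -4.7 -58.8]
bridge dx (158.0, 0.62) => tip x 120.1
matmul: Input operand 1 has a mismatch in its core dimension 0, with gufunc signature (n?,k),(k,m?)->(n?,m?) (size 2 is different from 0)
```

View pics/t11c.png

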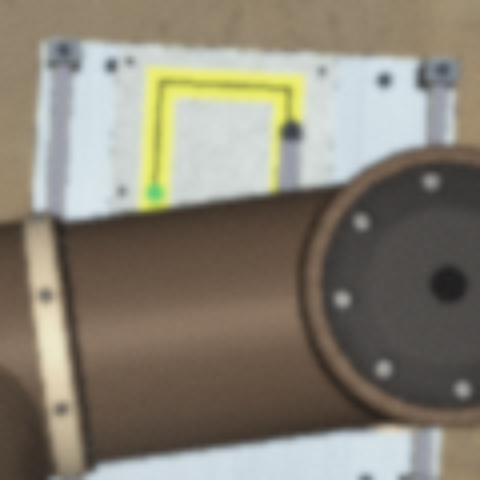

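The knob is visible at crop (291,131), lying on the right leg. I'll measure it there.

```bash
cat > kn.py <<'E'
from h import *
import sys
u,v=int(sys.argv[1]),int(sys.argv[2]); s=r.get_state(); p=np.array(s["tcp_pos"])*1000; d=p[:2]-O0
c=r.capture("top"); save("k_"+sys.argv[3],c["frame"])
for _ in range(3):
    k=knob(c,c["frame"],(u,v),.048); u,v=int(round(k[0][0])),int(round(k[0][1]))
print(s["time_s"],"tcp",np.round([d@ex,d@ey],1),s["contact_force"].round(1),"tip",k[0],k[2])
E
python3 kn.py 383 163 1
```

```text
12.7 tcp [-89.8 -49. ] [-0.  -0.4  0.2] tip (np.float64(382.34), np.float64(162.43)) [ 37.4 -39.3]
```

drive_tool:
  commands:
    - {"tx": -0.01,"ty": 0.0008,"tz": 0,"turn": 0,"hand": 1}
    - {"tx": -0.02,"ty": 0.0017,"tz": 0,"turn": 0,"hand": 1}
    - {"tx": -0.03,"ty": 0.0025,"tz": 0,"turn": 0,"hand": 1}
    - {"tx": -0.04,"ty": 0.0034,"tz": 0,"turn": 0,"hand": 1}
    - {"tx": -0.048,"ty": 0.0041,"tz": 0,"turn": 0,"hand": 1}
    - {"tx": -0.054,"ty": 0.0046,"tz": 0,"turn": 0,"hand": 1}
    - {"tx": -0.058,"ty": 0.0049,"tz": 0,"turn": 0,"hand": 1}
    - {"tx": -0.058,"ty": 0.0049,"tz": 0,"turn": 0,"hand": 1}

```text
time_s: 13.55
tcp_pos: [0.5973, -0.1224, 0.0647]
eef_rot: [180.0, -0.0, 175.2]
contact_force: [0.3, -0.3, 0.2]
gripper_width: 0.0006
gripper_force: 0.1
```

```bash
python3 kn.py 381 177 2
```

```text
13.55 tcp [-124.8  -48.8] [ 0.3 -0.3  0.2] tip (np.float64(381.5), np.float64(176.54)) [  3. -39.]
```

drive_tool:
  commands:
    - {"tx": -0.0025,"ty": 0.0002,"tz": 0,"turn": 0,"hand": 1}
    - {"tx": -0.005,"ty": 0.0004,"tz": 0,"turn": 0,"hand": 1}
    - {"tx": -0.005,"ty": 0.0004,"tz": 0,"turn": 0,"hand": 1}
    - {"tx": -0.005,"ty": 0.0004,"tz": 0,"turn": 0,"hand": 1}

```text
time_s: 14.0
tcp_pos: [0.595, -0.1222, 0.0646]
eef_rot: [-180.0, 0.0, 175.2]
contact_force: [2.1, -0.2, -0.4]
gripper_width: 0.0005
gripper_force: 0.9
```

```bash
python3 kn.py 381 177 3;  python3 -c "
import cv2;a=cv2.imread('pics/k_3.png')[130:250,310:430];cv2.imwrite('pics/k3c.png',cv2.resize(a,None,fx=4,fy=4))"
```

```text
14.0 tcp [-127.1  -48.8] [ 2.1 -0.2 -0.4] tip (np.float64(381.44), np.float64(177.58)) [  0.5 -39. ]
```

View pics/k3c.png

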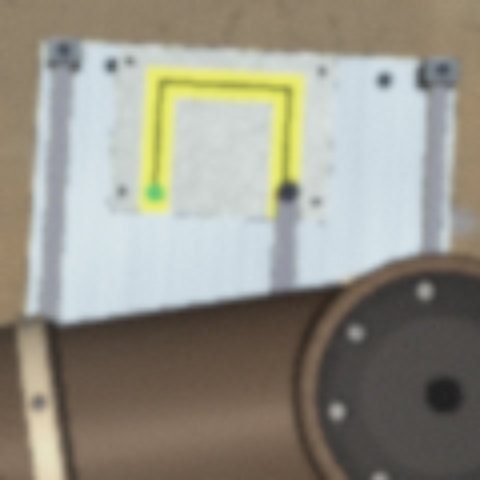

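The knob covers the red dot at crop (288,190). Now I'll back off the walls and lift straight up.

drive_tool:
  commands:
    - {"tx": 0.014,"ty": 0.007,"tz": 0,"turn": 0,"hand": 1}
    - {"tx": 0.014,"ty": 0.007,"tz": 0,"turn": 0,"hand": 1}
    - {"tx": 0.014,"ty": 0.007,"tz": 0.03,"turn": 0,"hand": 1}
    - {"tx": 0.014,"ty": 0.007,"tz": 0.08,"turn": 0,"hand": 1}
    - {"tx": 0.014,"ty": 0.007,"tz": 0.15,"turn": 0,"hand": 1}
    - {"tx": 0.014,"ty": 0.007,"tz": 0.2,"turn": 0,"hand": 1}
    - {"tx": 0.014,"ty": 0.007,"tz": 0.2,"turn": 0,"hand": 1}
    - {"tx": 0.014,"ty": 0.007,"tz": 0.2,"turn": 0,"hand": 1}
    - {"tx": 0.014,"ty": 0.007,"tz": 0.2,"turn": 0,"hand": 1}

```text
time_s: 14.95
tcp_pos: [0.6024, -0.1179, 0.1833]
eef_rot: [180.0, -0.1, 175.2]
contact_force: [0.3, 0.2, 0.1]
gripper_width: 0.0007
gripper_force: 0.0
```

```bash
python3 kn.py 381 178 4
```

```text
14.95 tcp [-120.   -43.9] [0.3 0.2 0.1] tip (np.float64(381.44), np.float64(177.56)) [  0.5 -39. ]
```

```bash
python3 -c "
from plant import r
print(r.close_job())"
```

```text
the job is handed in; nothing more can be done
None
```

I traced the whole line from the green dot round both corners, and the pointer stands on the red dot, about 1 mm off its centre by the top camera. The hand is lifted clear and the job was handed in at about 15 s; the judge returned no verdict.

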